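# Slide a spacer along the rail into the corner nest

### The arm

A 7-joint arm with a two-finger parallel gripper is mounted at the origin on the work surface. World frame = base frame: x ahead of the robot, y to its left, z up, the work surface at z = 0. Lengths are in m, angles in rad, forces in N, time in s.
With the tool pointing down it reaches from about 0.35 to 0.9 m from the base axis. Payload 8.1 kg.
Tool frame: the origin (TCP) lies on the centre line of the jaws, within the pads' length; the fingertips stand 14 mm ahead of it and the grasp point (between the pads) lies 5 mm behind it; z points along the fingers, y is the direction in which the jaws open and shut (so a half turn about z gives the same grasp; the last joint's range is limited). The gripper opens to 92 mm and grips with 3 to 60 N. Pads are 19 mm wide; open, the fingers measure 130 mm over their backs; the gripper's body (75 mm by 190 mm) begins 47 mm behind the grasp point.
Start: joints at [-0.103, 0.434, 0.025, 1.573, -0.012, 1.134, -0.075], TCP at [0.625, -0, 0.241] pointing down, gripper open.
Joint ranges: [-2.62, 2.62], [-0.44, 2.09], [-1.27, 1.32], [0.08, 2.57], [-1.32, 4.46], [0.12, 2], [-2.74, 2.74]. Speed limits (rad/s): [2.22, 2.22, 3.01, 3.01, 3.14, 3.14, 3.14].

### API

Orientations are given as a rotation vector (axis times angle).
In Python, from cell import arm, optics gives the robot as it stands.
- The arm moves only by the shell command python3 -m creep 'ROWS' [FORCE]. ROWS is JSON, a list of rows, each an object with "translation": the shift along the tool's x, y, z in m, a list of three; "rot": the turn, a rotation vector about the tool's x, y, z in degrees, a list of three; "jaw": the finger opening in m, from 0 to 0.0918. In form: [{"translation": [x, y, z], "rot": [wx, wy, wz], "jaw": jaw}, ...]. A call has 1 to 12 rows; each row shifts and turns the commanded pose from where the row before left it, along the tool's axes as they then stand; what a row does not reach is not made up. A row lasts 1/12 s, in which the tool goes at most 41.7 mm and 7.16 degrees, less where a joint would pass 70% of its speed; a pose out of reach is approached as far as the arm can. A call is refused whole if a number of a shift passes 0.0417 or a number of a turn 7.16, either way. A call with a gripper value outside its range is refused whole. The fingers move at their own pace and stop on an object; FORCE is the grip in N (left out, the last holds). Time passes only in rows, so rows that do not move let the fingers close. It gives the time, the measured TCP pose, the force and the opening at its end, in the units of the state.
- arm.observe(): the state, without advancing time (a new reading comes with each control period).
- optics.get_image(name): name is "scene" or "side" or "wrist"; returns the picture (400x640x3 uint8, red, green, blue); there is no depth.
- optics.camera_info(name): a dict with "fx", "fy", "cx", "cy" (pixels), "R" (3x3) and "t" (3): a world point X has camera coordinates R X + t. Camera axes: x right, y down, z forward; pixel columns grow to the right and rows downward; lengths in m; the calibration is good to about 2 mm. The wrist camera is an equidistant fisheye: a pixel r from the principal point sees the ray r / f radians off the axis. A picture is of the moment at which its call begins: read the wrist's pose just before it. camera_info takes no time and is no camera call; for the wrist camera it gives the pose at the moment of the call.
- arm.sign_off(): hands the job in, once; it reports no verdict.
Trained networks look in the newest picture that a camera, given by its name, has taken for a name from the list of things; names that differ only in an ending like _2 or _b are one class to them, and where a whole thing is asked for, a point or a joint stands for the part that bears it (a point fixed in the world has none). Each returns a list of dicts, best first, with "score" (0 to 1); they miss things now and then, are a little off and sometimes report something else, mostly with a low value. They report only what shows in the picture. A call takes as long as a camera call. They do not tell look-alikes from the thing itself.
- optics.boxes_of(camera, thing): "location" ([column, row] in pixels, amid what is visible of it).
- optics.pinpoint(camera, thing): "location" ([column, row] in pixels: a listed point, or the origin of a listed thing).
The state is a dict: "clock": time; "joints": joint angles; "dq": joint speeds; "joint_efforts": joint torques, N m; "position": TCP position; "ee_rot": TCP orientation; "force": force on the tool from outside, world axes, zero at the start; "ft_torque": the same for the moment, N m; "width": opening from 0.0 (shut) to 1.0 (fully open).
Only numpy, scipy, OpenCV 4.12 (cv2) and the standard library are available. Lean on these libraries where they do the work, as an engineer would, in place of code of your own. Each camera call takes 0.05 s, during which the arm holds its last target.

### The job

On the dark locating plate, push the loose rectangular spacer with the fingertips until its long side lies flat against the rail, well before the nest; then slide it along the rail into the corner nest until it sits fully home against both the rail and the end stop. Do not grip, lift or tip the spacer, and leave the bushing, jar, bolt and channel offcut where they stand. Finish with the gripper clear.

Things in the scene. Friction and masses are not known exactly. Their poses are not given: they have to be found in the camera images.
- plate: Dark steel locating plate fixed to the bench, 200 (x) by 360 (y) by 12 mm thick; origin at the centre of its underside, z up. On it a rail along its +x side, an end stop across its +y end and a short lip make a corner nest, open at the top and towards -y. The rest of its top is smooth and free but for the spacer and the bushing.
- rail_face (a point): Mid-point of the working face of the straight aluminium rail; the face looks to the plate's -x. The rail runs along the plate's y, 310 mm long, 15 mm thick (from here to +x), 16 mm high above the plate's top; this point is at half its height. Axes as the plate's.
- stop_face (a point): Mid-point of the working face of the aluminium end stop, which looks to the plate's -y; the stop is 75 mm long along the plate's x, ends at the rail's back, is 18 mm thick and 16 mm high above the plate's top; point at half its height. Axes as the plate's.
- lip_mouth (a point): Inner mouth corner of the short aluminium lip parallel to the rail, 43 mm from the rail's face, 30 mm before the stop's face, at half the lip's height. The lip runs from here 30 mm along +y to the stop, 10 mm thick (towards -x), 12 mm high; at the mouth a lead-in opens out 11 mm to -x over 13 mm to -y. Axes as the plate's.
- nest (a point): Where the spacer's centre lies when it is fully home in the corner: at (40, 95, 22) mm in the plate's frame, 10 mm above its top. Axes as the plate's: +x square to the rail and into it, +y along the rail towards the end stop, z up.
- spacer_center (a point): Centre of the loose aluminium spacer, a plain block 40 (x) by 70 (y) by 20 mm high with two dark screw holes in its top, about 0.13 kg. Its long axis is its y; either end may lead. It lies flat on the plate near the -y end, clear of the rail, turned up to 0.5 rad to it. A few newtons slide it; pressed hard into the rail it drags or sticks.
- bushing_mid (a point): Steel drill bushing, a ring of 32 mm outside diameter, 30 mm high, standing on the plate beside the nest; point at half height. Leave alone.
- jar_mid (a point): Grey jar, 52 mm diameter, 55 mm high, on the bench beyond the rail; point at half height. Leave alone.
- bolt_mid (a point): Dark bolt standing on its head, 22 mm diameter, 45 mm high, on the bench beyond the end stop; point at half height. Leave alone.
- offcut_mid (a point): Aluminium channel offcut, open upwards, 40 by 60 by 30 mm high, on the bench past the plate's -y end; point at half height. Leave alone.
Things that resemble listed ones, but are neither listed nor needed, are in the scene too. What is shaped like the part that bears spacer_center but blue, purple or yellow is not meant.

How it is judged:
On the way, in this order (a step that is already met when the one before it is completed fails the run):
1. the spacer's long side lies against the rail, still at least 60 mm short of home (x of spacer_center in the frame of nest between -0.003 and 0.004 m and angle between the y axis of spacer_center and the y axis of nest, either way round below 0.06 rad and y of spacer_center in the frame of nest below -0.06 m), for 0.1 s.
2. it slides along the rail: it passes 25 to 55 mm before home within 6 mm of the rail (x of spacer_center in the frame of nest between -0.006 and 0.004 m and angle between the y axis of spacer_center and the y axis of nest, either way round below 0.15 rad and y of spacer_center in the frame of nest between -0.055 and -0.025 m).
3. it is home in the corner nest (x of spacer_center in the frame of nest between -0.0025 and 0.004 m and angle between the y axis of spacer_center and the y axis of nest, either way round below 0.05 rad and y of spacer_center in the frame of nest between -0.0025 and 0.004 m and z of spacer_center in the frame of nest between -0.004 and 0.004 m and angle between spacer_center's own z axis and vertical below 0.06 rad), for 0.2 s.
At the end, for the whole second after the job is handed in: The spacer lies flat and at rest in the corner nest, within 2.5 mm of the rail and of the end stop, its long side parallel to the rail within 0.05 rad (all of step 3 and linear speed of spacer below 0.005 m/s); the robot touches nothing.
It fails at once if the spacer is lifted more than 8 mm or leaves the plate (z of spacer_center in the frame of nest above 0.008 m or z of spacer_center in the frame of nest below -0.006 m).
It fails at once if the spacer is tipped by more than 0.2 rad (angle between spacer_center's own z axis and vertical above 0.2 rad).
It fails at once if the bushing, jar, bolt or channel offcut is moved more than 15 mm or tipped over (distance of any of bushing_mid, jar_mid, bolt_mid, offcut_mid from where it was at the start of the episode above 0.015 m or angle between any of bushing_mid, jar_mid, bolt_mid, offcut_mid's own z axis and vertical above 0.3 rad).
It also fails if it takes over 48 s, if anything falls off the work surface, if the arm or the gripper's body presses on something with over 40 N, if the wrist force passes 120 N, or if a joint passes its speed limit or range.

## Working session

There is one attempt and no reset: what is moved stays moved. The work goes in short steps, Python scripts to look and compute and a shell command to move; the robot and the scene stay as the last step left them, time stands still between calls to the robot, and variables do not carry over. Pictures are saved under pics/ and viewed, and the job is handed in when it is done.

```bash
ls; mkdir -p pics; python3 - <<'E'
from cell import arm, optics
import cv2
s=arm.observe()
for k,v in s.items(): print(k,v)
for n in ["scene","side","wrist"]:
    im=optics.get_image(n); cv2.imwrite(f"pics/{n}0.png",im[:,:,::-1])
    ci=optics.camera_info(n); print(n,ci)
    for t in ["rail_face","stop_face","lip_mouth","nest","spacer_center","bushing_mid","plate"]:
        r=optics.pinpoint(n,t)
        print(n,t,[(round(d['score'],2),[round(x,1) for x in d['location']]) for d in r[:3]])
E
```

```text
pics
clock 0.0
joints [-0.10263367  0.43524447  0.02500154  1.57408746 -0.01160838  1.13401908
 -0.07504189]
dq [ 0.00012032 -0.00068505 -0.00065776 -0.00026718 -0.00118163 -0.00059779
  0.00040453]
joint_efforts [ 3.89017032e-04 -6.67853522e+01  9.84863900e-01 -3.14464223e+01
 -6.05165795e-02  4.27553023e-02  1.12382318e-04]
position [ 6.24506945e-01 -4.84281181e-05  2.39935678e-01]
ee_rot [-2.22072162e+00 -2.22070520e+00  1.95068631e-03]
force [-0.25262014 -0.22080092  0.19968371]
ft_torque [ 0.00277866 -0.00830118  0.0175812 ]
width 1.0006322348365608
scene {'fx': 410.00247243959996, 'fy': 410.00247243959996, 'cx': 319.36661757467505, 'cy': 196.4772643512554, 'R': array([[ 0.87753968,  0.47895714, -0.02289466],
       [ 0.24365747, -0.48653138, -0.83899836],
       [-0.41298323,  0.7306759 , -0.54365208]]), 't': array([-0.57500571, -0.10031375,  1.32766504])}
scene rail_face [(0.69, [309.1, 204.0]), (0.56, [328.8, 200.7])]
scene stop_face [(0.56, [335.7, 178.6])]
scene lip_mouth [(0.96, [328.4, 181.3])]
scene nest [(0.69, [334.7, 181.5])]
scene spacer_center [(0.96, [301.4, 282.0]
[... 767 characters left out ...]
]
wrist {'fx': 309.70691628693146, 'fy': 309.70691628693146, 'cx': 322.6795279613869, 'cy': 198.1928397489707, 'R': array([[ 9.99999992e-01,  7.91318736e-05, -9.50966048e-05],
       [ 1.03799804e-04, -9.54900117e-01,  2.96927190e-01],
       [-6.73113542e-05, -2.96927198e-01, -9.54900118e-01]]), 't': array([-0.62478276, -0.03758868,  0.39247946])}
wrist rail_face [(0.75, [344.8, 124.7])]
wrist stop_face [(0.67, [308.4, 17.0])]
wrist lip_mouth [(0.73, [296.9, 44.9])]
wrist nest [(0.59, [314.1, 44.9]), (0.41, [294.3, 44.2])]
wrist spacer_center [(0.95, [257.9, 308.7]), (0.75, [392.7, 315.8]), (0.67, [310.5, 222.7])]
wrist bushing_mid [(0.6, [216.9, 39.2])]
wrist plate [(0.64, [296.2, 127.0])]
```

View pics/scene0.png

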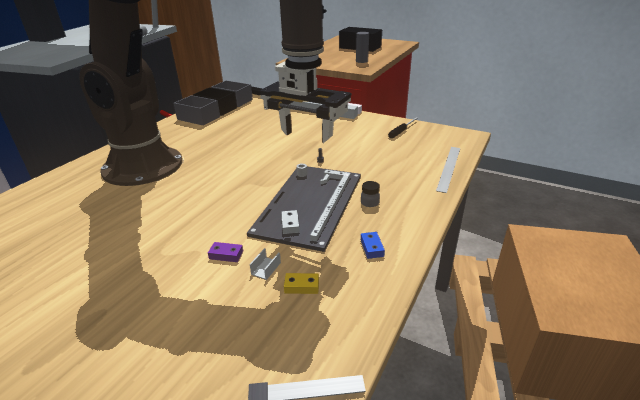

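View pics/side0.png

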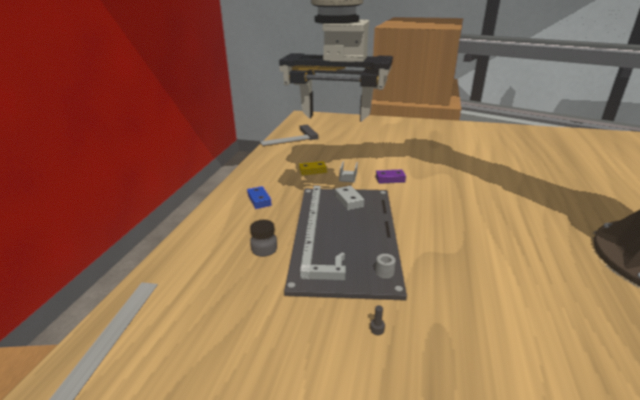

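View pics/wrist0.png

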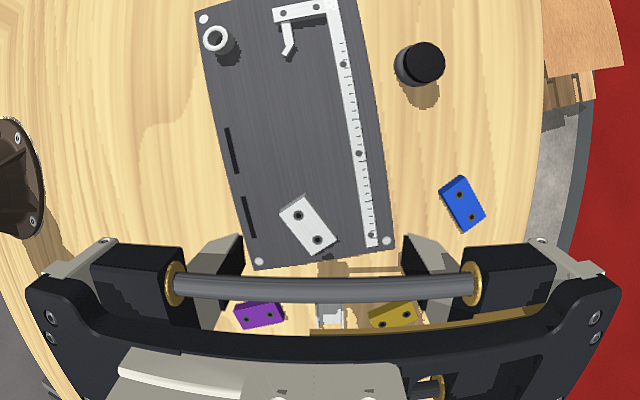

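The wrist view shows the spacer at about (308,224), turned toward the rail. The rail runs from (335,5) to (372,245) and the nest is at the top, around (305,20). The blue, purple and yellow blocks lie off the plate. I'll enlarge the views to get accurate corners.

```bash
python3 - <<'E'
import cv2
im=cv2.imread("pics/wrist0.png")
cv2.imwrite("pics/w_a.png",cv2.resize(im[170:290,230:410],None,fx=4.4,fy=4.4,interpolation=cv2.INTER_CUBIC))
cv2.imwrite("pics/w_b.png",cv2.resize(im[0:120,180:370],None,fx=4.2,fy=4.2,interpolation=cv2.INTER_CUBIC))
im=cv2.imread("pics/scene0.png")
cv2.imwrite("pics/s_a.png",cv2.resize(im[155:255,240:390],None,fx=5,fy=5,interpolation=cv2.INTER_CUBIC))
E
```

```text
(no output)
```

View pics/w_a.png

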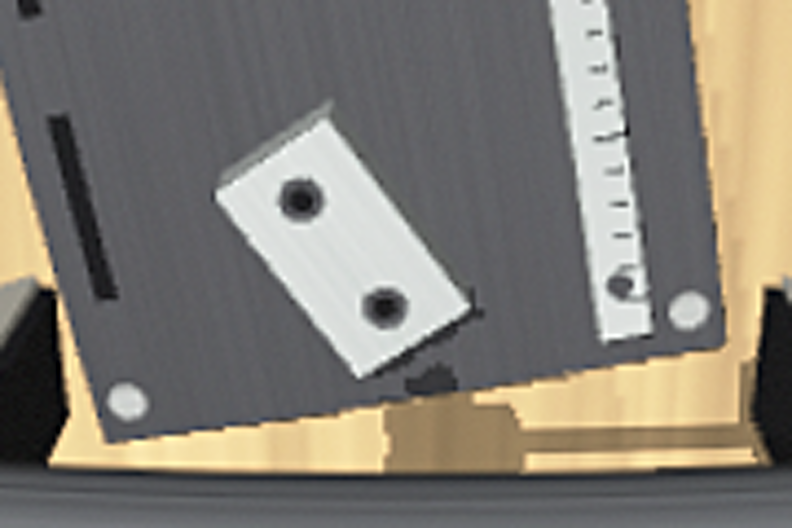

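View pics/w_b.png

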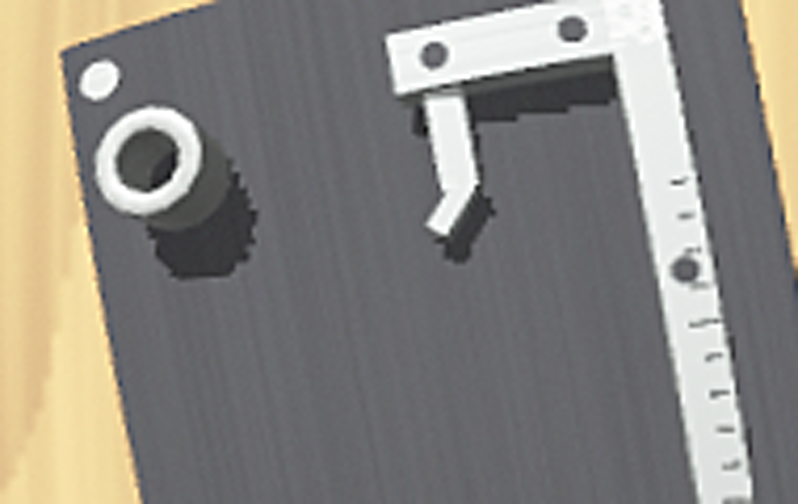

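View pics/s_a.png

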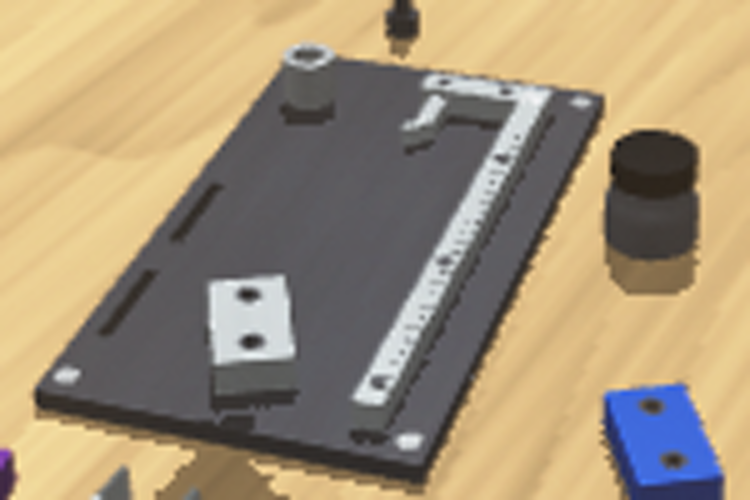

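```bash
cat > h.py <<'E'
import numpy as np, cv2
from scipy.optimize import least_squares
def proj(ci,X,fish):
    X=np.atleast_2d(X); c=X@np.array(ci['R']).T+np.array(ci['t'])
    if fish:
        rho=np.hypot(c[:,0],c[:,1]); th=np.arctan2(rho,c[:,2]); k=th/np.maximum(rho,1e-9)
        return np.c_[ci['cx']+ci['fx']*k*c[:,0], ci['cy']+ci['fy']*k*c[:,1]]
    return np.c_[ci['cx']+ci['fx']*c[:,0]/c[:,2], ci['cy']+ci['fy']*c[:,1]/c[:,2]]
def pose(p,L):
    L=np.array(L,float); c,s=np.cos(p[2]),np.sin(p[2])
    return np.c_[p[0]+c*L[:,0]-s*L[:,1], p[1]+s*L[:,0]+c*L[:,1], L[:,2]]
def fit(obs,L,p0):  # obs: list of (ci,fish,px)  same L or list
    f=lambda p: np.concatenate([(proj(ci,pose(p,l),fi)-px).ravel() for (ci,fi,px),l in zip(obs,L)])
    r=least_squares(f,p0,loss='soft_l1'); return r.x, f(r.x)
def crop(px,x0,y0,s): return np.array(px,float)/s+np.array([x0,y0])-0.5+0.5/s
def rel(P,X):
    d=np.array(X)[:2]-P[:2]; c,s=np.cos(P[2]),np.sin(P[2]); return np.array([c*d[0]+s*d[1],-s*d[0]+c*d[1]])
SP=[[-.02,.035,.032],[.02,.035,.032],[.02,-.035,.032],[-.02,-.035,.032]]
E
python3 - <<'E'
from h import *
from cell import optics
w=optics.camera_info("wrist"); s=optics.camera_info("scene")
wp=np.r_[crop([(104,443),(724,345)],230,170,4.4),crop([(62,48),(612,55),(397,95),(388,38),(480,183)],180,0,4.2)]
Lw=[[-.1,-.18,.012],[.1,-.18,.012],[-.1,.18,.012],[.06,.13,.028],[0,.13,.028],[0,.148,.028],[.017,.1,.024]]
sp=crop([(40,393),(427,468),(603,95),(300,50)],240,155,5)
Ls=[[-.1,-.18,.012],[.1,-.18,.012],[.1,.18,.012],[-.1,.18,.012]]
for name,o,L in [("w",[(w,1,wp)],[Lw]),("s",[(s,0,sp[:3])],[Ls[:3]]),("both",[(w,1,wp),(s,0,sp[:3])],[Lw,Ls[:3]])]:
    P,r=fit(o,L,[.6,.1,.1]); print(name,P.round(4),r.round(1))
    if name=="w":Pw=P
wq=crop([(215,190),(325,118),(472,308),(362,378)],230,170,4.4)
S,r=fit([(w,1,wq)],[SP],[.6,0,.5]);print("spacer w",S.round(4),r.round(1),"rel plate",rel(Pw,S).round(4),S[2]-Pw[2])
# rail pts check
print((wp),proj(w,pose(Pw,[[.06,-.18,.028]]),1))
# rail end
E
```

```text
w [0.5926 0.0522 0.1784] [-0.2  0.1  0.2  0.1 -0.5  0.1  0.7 -0.3  0.2 -0.  -0.2 -0.3 -0.2  0.4]
s [0.5969 0.0519 0.1908] [-0.9  0.1  0.4 -0.   0.3 -0.4]
both [0.5929 0.0523 0.1804] [ 0.3  0.1  0.7 -0.1 -0.5  0.2  0.8 -0.4  0.3 -0.1 -0.1 -0.3 -0.1  0.4
 -2.6 -0.9 -1.9 -0.5 -0.3 -0.5]
spacer w [ 0.6065 -0.0665  0.6136] [-0.5  1.   0.7 -0.6  0.3 -0.2 -0.5  0.1] rel plate [-0.0074 -0.1193] 0.43519699272606016
[[253.25       270.29545455]
 [394.15909091 248.02272727]
 [194.38095238  11.04761905]
 [325.33333333  12.71428571]
 [274.14285714  22.23809524]
 [272.           8.66666667]
 [293.9047619   43.19047619]] [[367.32821669 258.89354465]]
```

Fitting the plate to the wrist view gives a centre of (0.5926, 0.0522) and a yaw of 0.178, with residuals under 1 px. The spacer sits at (-7, -119) mm on the plate, turned +0.435 rad. I'll turn the tool so the jaws open along the rail and use the two fingertips as a wide, flat pusher.

```bash
python3 -m creep '[{"translation":[0,0,0.011],"rot":[0,0,7.16],"jaw":0.03},{"translation":[0,0,0.011],"rot":[0,0,7.16],"jaw":0.03},{"translation":[0,0,0.011],"rot":[0,0,7.16],"jaw":0.03},{"translation":[0,0,0.011],"rot":[0,0,7.16],"jaw":0.03},{"translation":[0,0,0.011],"rot":[0,0,7.16],"jaw":0.03},{"translation":[0,0,0.011],"rot":[0,0,7.16],"jaw":0.03},{"translation":[0,0,0.011],"rot":[0,0,7.16],"jaw":0.03},{"translation":[0,0,0.011],"rot":[0,0,7.16],"jaw":0.03},{"translation":[0,0,0.011],"rot":[0,0,7.16],"jaw":0.03},{"translation":[0,0,0.011],"rot":[0,0,7.16],"jaw":0.03},{"translation":[0,0,0.011],"rot":[0,0,7.16],"jaw":0.03},{"translation":[0,0,0.011],"rot":[0,0,1.05],"jaw":0.03}]' 20
cat > st.py <<'E'
from h import *
from cell import arm
from scipy.spatial.transform import Rotation as Ro
P=np.array([0.5926,0.0522,0.1784])
s=arm.observe(); p=s['position']; R=Ro.from_rotvec(s['ee_rot']).as_matrix()
c,sn=np.cos(P[2]),np.sin(P[2]); A=np.array([[c,-sn,0],[sn,c,0],[0,0,1]])
print("t",round(s['clock'],2),"plate xy mm",(rel(P,p)*1e3).round(1),"tcp z",round(p[2]*1e3,1),"tool axes in plate:",(A.T@R).T.round(3).tolist(),"F plate",(A.T@s['force']).round(1),"T",s['ft_torque'].round(2),"w",round(s['width'],3))
E
python3 st.py
```

```text
clock: 2.2
position: [0.6251, 0.0002, 0.1082]
ee_rot: [3.13, 0.27, 0.0]
force: [0.3, -0.5, -0.5]
width: 0.331
t 2.2 plate xy mm [ 22.8 -56.9] tcp z 108.2 tool axes in plate: [[1.0, -0.006, 0.0], [-0.006, -1.0, 0.0], [0.0, -0.0, -1.0]] F plate [ 0.2 -0.5 -0.5] T [0.07 0.15 0.  ] w 0.331
```

```bash
python3 -m creep '[{"translation":[-0.021,0.0152,0],"rot":[0,0,0],"jaw":0.03},{"translation":[-0.021,0.0152,0],"rot":[0,0,0],"jaw":0.03},{"translation":[-0.021,0.0152,0],"rot":[0,0,0],"jaw":0.03},{"translation":[-0.021,0.0152,0],"rot":[0,0,-0.3],"jaw":0.03},{"translation":[0,0,0.015],"rot":[0,0,0],"jaw":0.03},{"translation":[0,0,0.015],"rot":[0,0,0],"jaw":0.03},{"translation":[0,0,0],"rot":[0,0,0],"jaw":0.03}]'
python3 st.py
python3 - <<'E'
from cell import optics
import cv2
im=optics.get_image("wrist"); cv2.imwrite("pics/w1.png",im[:,:,::-1])
im=optics.get_image("scene"); cv2.imwrite("pics/s1.png",cv2.resize(im[120:280,190:430,::-1],None,fx=3.3,fy=3.3,interpolation=cv2.INTER_CUBIC))
E
```

```text
clock: 2.78
position: [0.5515, -0.0748, 0.0767]
ee_rot: [-3.128, -0.291, 0.005]
force: [-1.8, 0.7, -0.1]
width: 0.329
t 2.78 plate xy mm [ -63.  -117.7] tcp z 76.7 tool axes in plate: [[1.0, 0.007, -0.003], [0.007, -1.0, -0.001], [-0.003, 0.001, -1.0]] F plate [-1.7  1.  -0.1] T [0.03 0.1  0.03] w 0.329
```

View pics/w1.png

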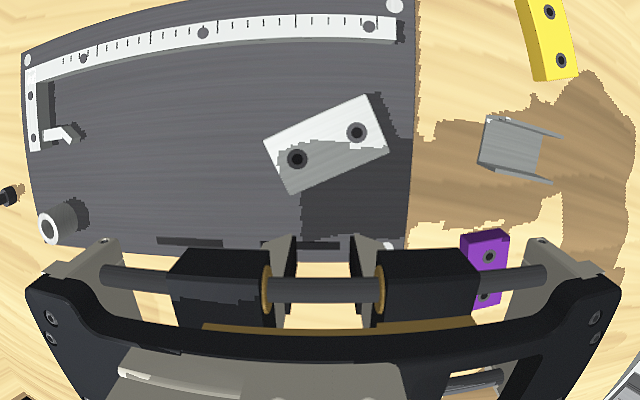

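View pics/s1.png

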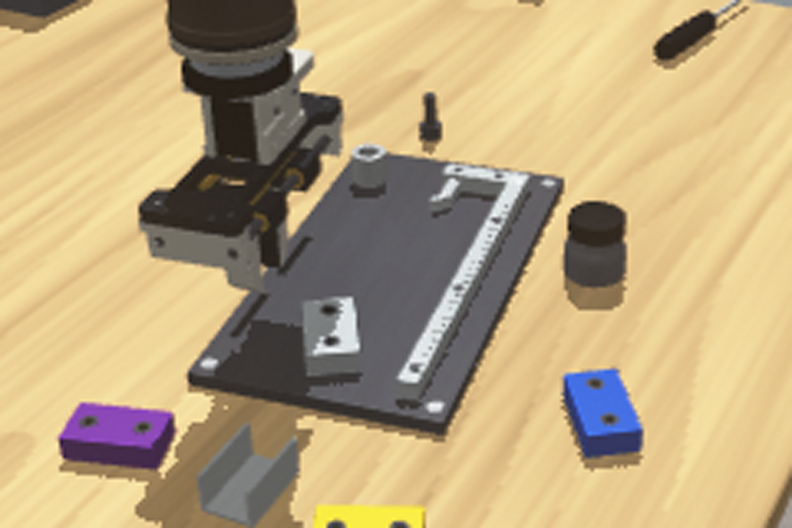

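The fingers are at (285,260) and (350,260) in the wrist view, beside the spacer's long side at (325,145) with a clear gap, and the offcut is well away. I'll lower the tips to about 5 mm above the plate and approach.

```bash
python3 -m creep '[{"translation":[0,0,0.015],"rot":[0,0,0.35],"jaw":0.03},{"translation":[0,0,0.015],"rot":[0,0,0],"jaw":0.03},{"translation":[0,0,0.010],"rot":[0,0,0],"jaw":0.03},{"translation":[0,0,0.004],"rot":[0,0,0],"jaw":0.03},{"translation":[0,0,0],"rot":[0,0,0],"jaw":0.03}]'
python3 st.py
python3 -m creep '[{"translation":[0.004,0,0],"rot":[0,0,0],"jaw":0.03},{"translation":[0.005,0,0],"rot":[0,0,0],"jaw":0.03},{"translation":[0.005,0,0],"rot":[0,0,0],"jaw":0.03},{"translation":[0.005,0,0],"rot":[0,0,0],"jaw":0.03},{"translation":[0.005,0,0],"rot":[0,0,0],"jaw":0.03},{"translation":[0.005,0,0],"rot":[0,0,0],"jaw":0.03}]'
python3 st.py
python3 - <<'E'
from cell import optics
import cv2
im=optics.get_image("wrist"); cv2.imwrite("pics/w2.png",im[:,:,::-1])
E
```

```text
clock: 3.3
position: [0.5529, -0.0745, 0.0343]
ee_rot: [-3.129, -0.279, 0.002]
force: [0.4, -0.2, 0.2]
width: 0.323
t 3.3 plate xy mm [ -61.6 -117.7] tcp z 34.3 tool axes in plate: [[1.0, -0.001, -0.001], [-0.001, -1.0, -0.0], [-0.001, 0.0, -1.0]] F plate [ 0.3 -0.2  0.2] T [0.05 0.09 0.03] w 0.323
clock: 3.8
position: [0.5823, -0.0693, 0.0349]
ee_rot: [-3.129, -0.278, -0.0]
force: [-0.9, 1.2, 1.8]
width: 0.324
t 3.8 plate xy mm [ -31.7 -117.8] tcp z 34.9 tool axes in plate: [[1.0, -0.001, 0.0], [-0.001, -1.0, -0.0], [0.0, 0.0, -1.0]] F plate [-0.7  1.4  1.8] T [0.15 0.34 0.04] w 0.324
```

View pics/w2.png

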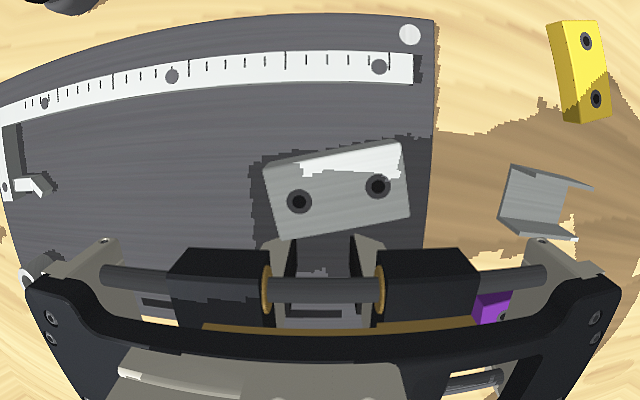

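The left finger has met the spacer's corner at about (285,240) and is turning the spacer toward the rail. I'll keep pushing.

```bash
python3 -m creep '[{"translation":[0.004,0,0.001],"rot":[0,0,0],"jaw":0.03},{"translation":[0.004,0,0.001],"rot":[0,0,0],"jaw":0.03},{"translation":[0.004,0,0.001],"rot":[0,0,0],"jaw":0.03},{"translation":[0.004,0,0],"rot":[0,0,0],"jaw":0.03},{"translation":[0.004,0,0],"rot":[0,0,0],"jaw":0.03},{"translation":[0.004,0,0],"rot":[0,0,0],"jaw":0.03},{"translation":[0.004,0,0],"rot":[0,0,0],"jaw":0.03}]'
python3 st.py
python3 - <<'E'
from cell import optics
import cv2
im=optics.get_image("wrist"); cv2.imwrite("pics/w3.png",im[:,:,::-1])
E
```

```text
clock: 4.43
position: [0.6096, -0.0646, 0.0317]
ee_rot: [3.129, 0.277, 0.0]
force: [-0.3, 0.1, -0.7]
width: 0.327
t 4.43 plate xy mm [  -4. -118.] tcp z 31.7 tool axes in plate: [[1.0, -0.002, 0.0], [-0.002, -1.0, 0.0], [0.0, -0.0, -1.0]] F plate [-0.3  0.2 -0.7] T [-0.01  0.28 -0.05] w 0.327
```

View pics/w3.png

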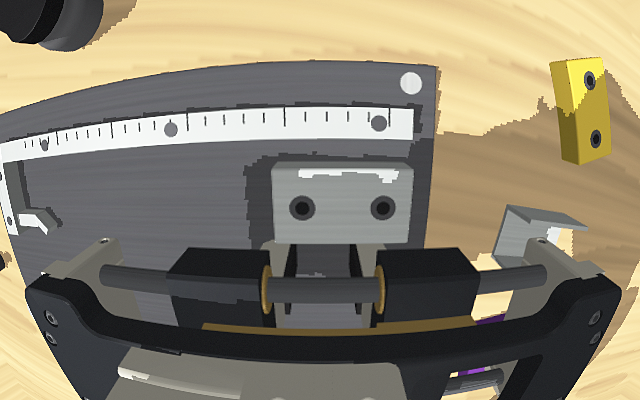

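The spacer is now square to the fingers, spanning (272–413, 165–243), with a visible gap to the rail at row 140. I'll push it gently to the rail.

```bash
python3 -m creep '[{"translation":[0.003,0,0],"rot":[0,0,0],"jaw":0.03},{"translation":[0.003,0,0],"rot":[0,0,0],"jaw":0.03},{"translation":[0.003,0,0],"rot":[0,0,0],"jaw":0.03},{"translation":[0.002,0,0],"rot":[0,0,0],"jaw":0.03},{"translation":[0.001,0,0],"rot":[0,0,0],"jaw":0.03}]'
python3 st.py
python3 -m creep '[{"translation":[0.001,0,0],"rot":[0,0,0],"jaw":0.03},{"translation":[0.001,0,0],"rot":[0,0,0],"jaw":0.03}]'
python3 st.py
```

```text
clock: 4.9
position: [0.6214, -0.0625, 0.0318]
ee_rot: [3.129, 0.278, 0.0]
force: [-2.7, -0.2, 2.2]
width: 0.327
t 4.9 plate xy mm [   8. -118.] tcp z 31.8 tool axes in plate: [[1.0, -0.001, 0.0], [-0.001, -1.0, 0.0], [0.0, -0.0, -1.0]] F plate [-2.7  0.3  2.2] T [0.03 0.48 0.05] w 0.327
clock: 5.07
position: [0.6228, -0.0622, 0.0317]
ee_rot: [-3.129, -0.277, 0.001]
force: [-1.7, -0.0, 0.8]
width: 0.324
t 5.07 plate xy mm [   9.4 -118. ] tcp z 31.7 tool axes in plate: [[1.0, -0.002, -0.0], [-0.002, -1.0, -0.0], [-0.0, 0.0, -1.0]] F plate [-1.7  0.3  0.8] T [-0.02  0.41 -0.02] w 0.324
```

```bash
python3 -m creep '[{"translation":[0.001,0,0],"rot":[0,0,0],"jaw":0.03},{"translation":[0.001,0,0],"rot":[0,0,0],"jaw":0.03}]'
python3 st.py
python3 - <<'E'
from cell import optics
import cv2
im=optics.get_image("wrist"); cv2.imwrite("pics/w4.png",cv2.resize(im[110:310,220:460,::-1],None,fx=3.2,fy=3,interpolation=cv2.INTER_CUBIC))
E
```

```text
clock: 5.23
position: [0.6232, -0.0623, 0.0316]
ee_rot: [-3.129, -0.277, 0.005]
force: [-10.1, -2.2, 8.1]
width: 0.331
t 5.23 plate xy mm [   9.8 -118.1] tcp z 31.6 tool axes in plate: [[1.0, -0.002, -0.003], [-0.002, -1.0, -0.001], [-0.003, 0.001, -1.0]] F plate [-10.4  -0.4   8.1] T [-0.1   2.28  0.02] w 0.331
```

View pics/w4.png

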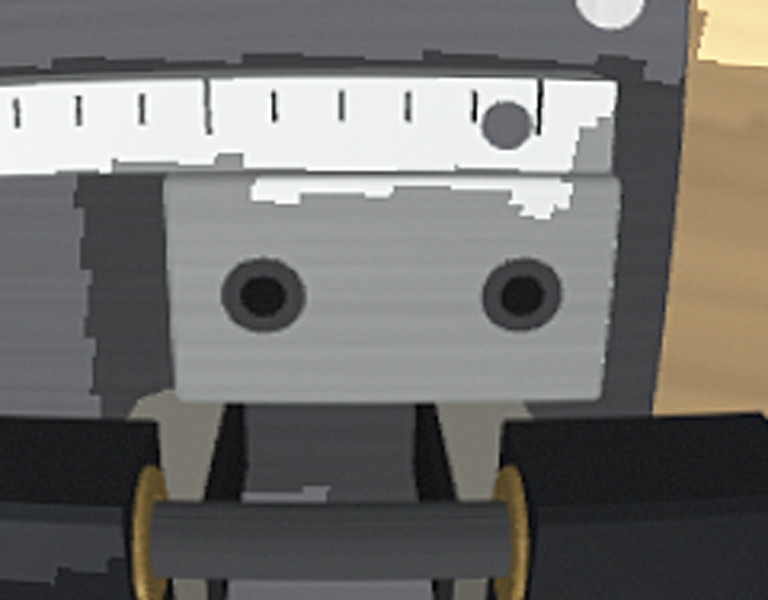

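The spacer's long side lies flat on the rail: crop edge at row 175 along its full length, contact force about 10 N. Now I'll hold briefly, then work out the exact position for the move to its -y end.

```bash
python3 - <<'E'
from h import *
from cell import optics
w=optics.camera_info("wrist"); P=np.array([0.5926,0.0522,0.1784])
q=np.array([(163,178),(620,180),(602,398),(180,402)],float)/[3.2,3]+[220-.35,110-.33]
# order SP: (-x,+y),(+x,+y),(+x,-y),(-x,-y)
S,r=fit([(w,1,q[[3,0,1,2]])],[SP],[.6,0,.18]);print(S.round(4),r.round(1),(rel(P,S)*1e3).round(1),S[2]-P[2])
for n in ["offcut_mid"]:
    optics.get_image("wrist")
    for d in optics.boxes_of("wrist",n)[:2]: print(d)
E
python3 -m creep '[{"translation":[0,0,0],"rot":[0,0,0],"jaw":0.03},{"translation":[0,0,0],"rot":[0,0,0],"jaw":0.03},{"translation":[-0.003,0,0],"rot":[0,0,0],"jaw":0.03},{"translation":[-0.006,0,0],"rot":[0,0,0],"jaw":0.03},{"translation":[-0.010,0,0],"rot":[0,0,0],"jaw":0.03},{"translation":[0,0,0],"rot":[0,0,0],"jaw":0.03}]'
python3 st.py
```

```text
[ 0.6548 -0.0666  0.1821] [-0.9  0.7 -0.1 -0.1  1.  -1.   0.1  0.6] [  40.1 -127.9] 0.0036819019387441254
{'location': [515.6, 242.0], 'score': 0.65}
clock: 5.88
position: [0.6047, -0.0657, 0.0317]
ee_rot: [3.129, 0.276, -0.001]
force: [-1.4, 0.5, 0.6]
width: 0.328
t 5.88 plate xy mm [  -9.  -118.2] tcp z 31.7 tool axes in plate: [[1.0, -0.002, -0.001], [-0.002, -1.0, -0.0], [-0.001, 0.0, -1.0]] F plate [-1.3  0.8  0.6] T [0.   0.12 0.03] w 0.328
```

```bash
python3 - <<'E'
from h import *
from cell import optics
s=optics.camera_info("scene"); P=np.array([0.5926,0.0522,0.1784])
optics.get_image("scene")
for d in optics.pinpoint("scene","offcut_mid")[:2]:
    u=np.array(d['location']); R=np.array(s['R']);t=np.array(s['t'])
    ray=R.T@np.array([(u[0]-s['cx'])/s['fx'],(u[1]-s['cy'])/s['fy'],1]);C=-R.T@t
    X=C+ray*(.015-C[2])/ray[2]; print(d,X,rel(P,X))
E
python3 -m creep '[{"translation":[-0.004,0,0.000],"rot":[0,0,0],"jaw":0.03},{"translation":[0,0,-0.015],"rot":[0,0,0],"jaw":0.03},{"translation":[0,0,-0.020],"rot":[0,0,0],"jaw":0.0},{"translation":[0,0,-0.020],"rot":[0,0,0],"jaw":0.0},{"translation":[0.012,0.015,0],"rot":[0,0,0],"jaw":0},{"translation":[0.012,0.015,0],"rot":[0,0,0],"jaw":0},{"translation":[0.012,0.015,0],"rot":[0,0,0],"jaw":0},{"translation":[0.012,0.015,0],"rot":[0,0,0],"jaw":0}]'
python3 st.py
```

```text
{'location': [263.6, 260.8], 'score': 0.77} [ 0.62931361 -0.20925797  0.015     ] [-0.01026615 -0.26382336]
clock: 6.65
position: [0.6612, -0.1169, 0.0871]
ee_rot: [3.129, 0.278, 0.002]
force: [-0.5, -0.3, 0.5]
width: 0.011
t 6.65 plate xy mm [  37.5 -178.5] tcp z 87.1 tool axes in plate: [[1.0, -0.001, 0.001], [-0.001, -1.0, 0.0], [0.001, -0.0, -1.0]] F plate [-0.5 -0.2  0.5] T [0.02 0.1  0.03] w 0.011
```

```bash
python3 -m creep '[{"translation":[0,0,0],"rot":[0,0,-7],"jaw":0},{"translation":[0,0,0],"rot":[0,0,-7],"jaw":0},{"translation":[0,0,0],"rot":[0,0,-7],"jaw":0},{"translation":[0,0,0],"rot":[0,0,-7],"jaw":0},{"translation":[0,0,0],"rot":[0,0,-7],"jaw":0},{"translation":[0,0,0],"rot":[0,0,-7],"jaw":0},{"translation":[0,0,0],"rot":[0,0,-7],"jaw":0},{"translation":[0,0,0],"rot":[0,0,-7],"jaw":0},{"translation":[0,0,0],"rot":[0,0,-7],"jaw":0},{"translation":[0,0,0],"rot":[0,0,-7],"jaw":0},{"translation":[0,0,0],"rot":[0,0,-7],"jaw":0},{"translation":[0,0,0],"rot":[0,0,-7],"jaw":0}]'
python3 -m creep '[{"translation":[0,0,0],"rot":[0,0,-6],"jaw":0},{"translation":[0,0,0],"rot":[0,0,0],"jaw":0}]'
python3 st.py
python3 - <<'E'
from cell import optics
import cv2
im=optics.get_image("wrist"); cv2.imwrite("pics/w5.png",im[:,:,::-1])
E
```

```text
clock: 7.65
position: [0.6604, -0.1165, 0.0867]
ee_rot: [2.133, 2.306, 0.001]
force: [-0.1, 0.5, 1.2]
width: 0.002
clock: 7.82
position: [0.6603, -0.1168, 0.0867]
ee_rot: [2.011, 2.413, 0.001]
force: [-0.5, -0.2, 0.2]
width: 0.007
t 7.82 plate xy mm [  36.6 -178.4] tcp z 86.7 tool axes in plate: [[-0.003, 1.0, 0.0], [1.0, 0.003, 0.0], [0.0, 0.0, -1.0]] F plate [-0.5 -0.2  0.2] T [-0.05 -0.02 -0.03] w 0.007
```

View pics/w5.png

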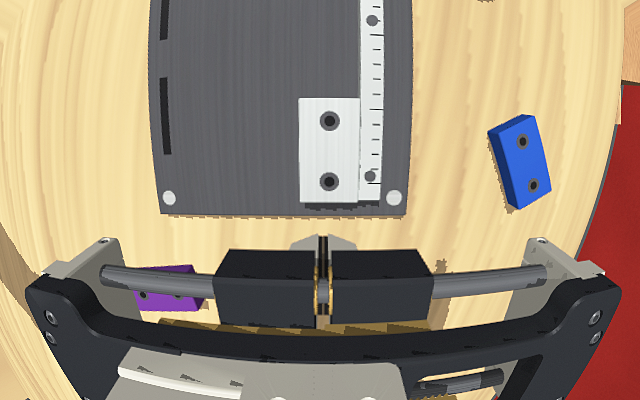

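The spacer stays flush with the rail (left edge column 300, rail face about 359). The closed fingers are behind its -y end. I'll lower there and start the slide.

```bash
python3 -m creep '[{"translation":[-0.003,-0.0005,0.015],"rot":[0,0,0],"jaw":0},{"translation":[0,0,0.015],"rot":[0,0,0],"jaw":0},{"translation":[0,0,0.015],"rot":[0,0,0],"jaw":0},{"translation":[0,0,0.008],"rot":[0,0,0],"jaw":0},{"translation":[0,0,0.003],"rot":[0,0,0],"jaw":0},{"translation":[0,0,0],"rot":[0,0,0],"jaw":0}]'
python3 st.py
python3 -m creep '[{"translation":[0.003,0,0],"rot":[0,0,0],"jaw":0},{"translation":[0.003,0,0],"rot":[0,0,0],"jaw":0},{"translation":[0.003,0,0],"rot":[0,0,0],"jaw":0},{"translation":[0.003,0,0],"rot":[0,0,0],"jaw":0},{"translation":[0.003,0,0],"rot":[0,0,0],"jaw":0},{"translation":[0.003,0,0],"rot":[0,0,0],"jaw":0},{"translation":[0.003,0,0],"rot":[0,0,0],"jaw":0},{"translation":[0.003,0,0],"rot":[0,0,0],"jaw":0}]'
python3 st.py
python3 - <<'E'
from cell import optics
import cv2
im=optics.get_image("wrist"); cv2.imwrite("pics/w6.png",im[:,:,::-1])
E
```

```text
clock: 8.37
position: [0.6598, -0.1194, 0.0301]
ee_rot: [-2.018, -2.407, 0.001]
force: [0.5, 0.4, 0.5]
width: 0.003
t 8.37 plate xy mm [  35.7 -180.8] tcp z 30.1 tool axes in plate: [[0.003, 1.0, 0.0], [1.0, -0.003, -0.001], [-0.001, 0.0, -1.0]] F plate [0.6 0.3 0.5] T [ 0.07 -0.01  0.04] w 0.003
clock: 9.03
position: [0.656, -0.0957, 0.0309]
ee_rot: [2.016, 2.409, 0.0]
force: [1.1, -2.0, 1.1]
width: 0.004
t 9.03 plate xy mm [  36.1 -156.8] tcp z 30.9 tool axes in plate: [[0.002, 1.0, -0.0], [1.0, -0.002, 0.0], [0.0, -0.0, -1.0]] F plate [ 0.7 -2.1  1.1] T [-0.38 -0.11 -0.04] w 0.004
```

View pics/w6.png

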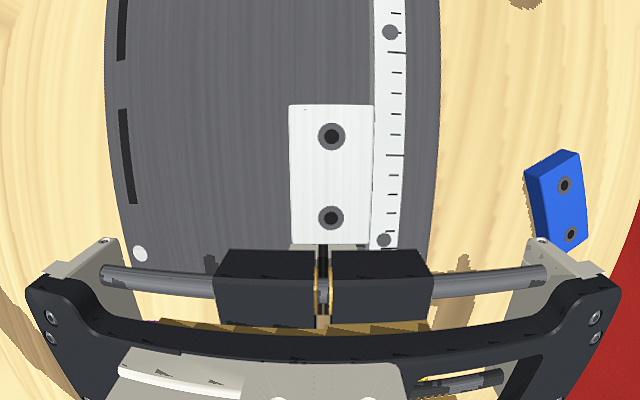

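The slide is going well: spacer at (332,175), still flush with the rail. I'll continue.

```bash
python3 -m creep '[{"translation":[0.005,0,0],"rot":[0,0,0],"jaw":0},{"translation":[0.007,0,0],"rot":[0,0,0],"jaw":0},{"translation":[0.007,0,0],"rot":[0,0,0],"jaw":0},{"translation":[0.007,0,0],"rot":[0,0,0],"jaw":0},{"translation":[0.007,0,0],"rot":[0,0,0],"jaw":0},{"translation":[0.007,0,0],"rot":[0,0,0],"jaw":0},{"translation":[0.007,0,0],"rot":[0,0,0],"jaw":0},{"translation":[0.007,0,0],"rot":[0,0,0],"jaw":0},{"translation":[0.007,0,0],"rot":[0,0,0],"jaw":0},{"translation":[0.007,0,0],"rot":[0,0,0],"jaw":0},{"translation":[0.007,0,0],"rot":[0,0,0],"jaw":0},{"translation":[0.005,0,0],"rot":[0,0,0],"jaw":0}]'
python3 st.py
python3 - <<'E'
from cell import optics
import cv2
im=optics.get_image("wrist"); cv2.imwrite("pics/w7.png",im[:,:,::-1])
E
```

```text
clock: 10.08
position: [0.6416, -0.0159, 0.0307]
ee_rot: [-2.016, -2.409, -0.0]
force: [-0.5, -0.7, 0.1]
width: 0.006
t 10.08 plate xy mm [ 36.1 -75.7] tcp z 30.7 tool axes in plate: [[0.001, 1.0, 0.0], [1.0, -0.001, -0.0], [-0.0, 0.0, -1.0]] F plate [-0.6 -0.6  0.1] T [-0.23 -0.11  0.02] w 0.006
```

View pics/w7.png

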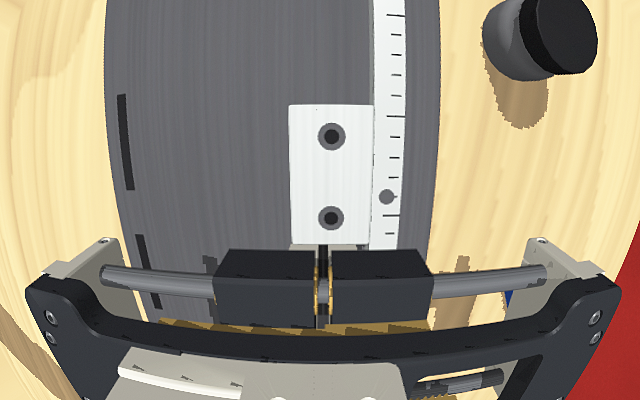

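```bash
python3 -m creep '[{"translation":[0.005,0,0],"rot":[0,0,0],"jaw":0},{"translation":[0.007,0,0],"rot":[0,0,0],"jaw":0},{"translation":[0.007,0,0],"rot":[0,0,0],"jaw":0},{"translation":[0.007,0,0],"rot":[0,0,0],"jaw":0},{"translation":[0.007,0,0],"rot":[0,0,0],"jaw":0},{"translation":[0.007,0,0],"rot":[0,0,0],"jaw":0},{"translation":[0.007,0,0],"rot":[0,0,0],"jaw":0},{"translation":[0.007,0,0],"rot":[0,0,0],"jaw":0},{"translation":[0.007,0,0],"rot":[0,0,0],"jaw":0},{"translation":[0.007,0,0],"rot":[0,0,0],"jaw":0},{"translation":[0.004,0,0],"rot":[0,0,0],"jaw":0},{"translation":[0.002,0,0],"rot":[0,0,0],"jaw":0}]'
python3 st.py
python3 - <<'E'
from cell import optics
import cv2
im=optics.get_image("wrist"); cv2.imwrite("pics/w8.png",im[:,:,::-1])
E
```

```text
clock: 11.13
position: [0.6286, 0.0568, 0.0307]
ee_rot: [-2.015, -2.41, -0.0]
force: [-0.1, -0.8, -1.0]
width: 0.005
t 11.13 plate xy mm [36.3 -1.9] tcp z 30.7 tool axes in plate: [[0.0, 1.0, 0.0], [1.0, -0.0, 0.0], [0.0, 0.0, -1.0]] F plate [-0.3 -0.8 -1. ] T [-0.18  0.    0.07] w 0.005
```

View pics/w8.png

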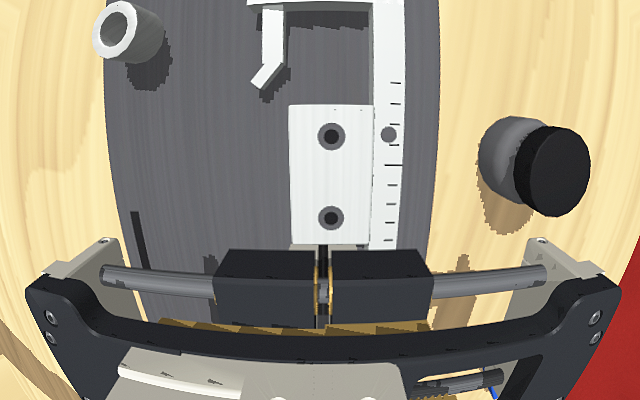

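The spacer (left edge column 290) lines up inside the lip's inner edge (column 285) and is still flush with the rail. I'll go in slowly.

```bash
python3 -m creep '[{"translation":[0.004,0,0],"rot":[0,0,0],"jaw":0},{"translation":[0.004,0,0],"rot":[0,0,0],"jaw":0},{"translation":[0.004,0,0],"rot":[0,0,0],"jaw":0},{"translation":[0.004,0,0],"rot":[0,0,0],"jaw":0},{"translation":[0.004,0,0],"rot":[0,0,0],"jaw":0},{"translation":[0.004,0,0],"rot":[0,0,0],"jaw":0},{"translation":[0.004,0,0],"rot":[0,0,0],"jaw":0},{"translation":[0.004,0,0],"rot":[0,0,0],"jaw":0},{"translation":[0.004,0,0],"rot":[0,0,0],"jaw":0},{"translation":[0.004,0,0],"rot":[0,0,0],"jaw":0},{"translation":[0.003,0,0],"rot":[0,0,0],"jaw":0},{"translation":[0.002,0,0],"rot":[0,0,0],"jaw":0}]'
python3 st.py
python3 -m creep '[{"translation":[0.002,0,0],"rot":[0,0,0],"jaw":0},{"translation":[0.001,0,0],"rot":[0,0,0],"jaw":0},{"translation":[0.001,0,0],"rot":[0,0,0],"jaw":0}]'
python3 st.py
```

```text
clock: 12.18
position: [0.6208, 0.1004, 0.0308]
ee_rot: [-2.016, -2.409, -0.0]
force: [-0.4, -1.6, 1.3]
width: 0.005
t 12.18 plate xy mm [36.3 42.5] tcp z 30.8 tool axes in plate: [[0.001, 1.0, 0.0], [1.0, -0.001, -0.0], [-0.0, 0.0, -1.0]] F plate [-0.6 -1.5  1.3] T [-0.43  0.04  0.04] w 0.005
clock: 12.43
position: [0.6202, 0.1037, 0.0307]
ee_rot: [2.017, 2.409, -0.0]
force: [0.3, -2.9, 0.4]
width: 0.008
t 12.43 plate xy mm [36.3 45.8] tcp z 30.7 tool axes in plate: [[0.002, 1.0, -0.0], [1.0, -0.002, -0.0], [-0.0, -0.0, -1.0]] F plate [-0.3 -2.9  0.4] T [-0.53  0.12  0.  ] w 0.008
```

```bash
python3 -m creep '[{"translation":[0.001,0,0],"rot":[0,0,0],"jaw":0},{"translation":[0.001,0,0],"rot":[0,0,0],"jaw":0},{"translation":[0.001,0,0],"rot":[0,0,0],"jaw":0}]'
python3 st.py
python3 -m creep '[{"translation":[0.001,0,0],"rot":[0,0,0],"jaw":0},{"translation":[0.001,0,0],"rot":[0,0,0],"jaw":0}]'
python3 st.py
```

```text
clock: 12.68
position: [0.6197, 0.1066, 0.0308]
ee_rot: [2.017, 2.409, -0.0]
force: [-0.6, -3.5, 2.0]
width: 0.004
t 12.68 plate xy mm [36.3 48.7] tcp z 30.8 tool axes in plate: [[0.002, 1.0, -0.0], [1.0, -0.002, -0.0], [-0.0, -0.0, -1.0]] F plate [-1.3 -3.4  2. ] T [-0.56  0.14  0.03] w 0.004
clock: 12.85
position: [0.6196, 0.107, 0.0307]
ee_rot: [2.017, 2.407, -0.002]
force: [0.5, -9.1, 2.5]
width: 0.002
t 12.85 plate xy mm [36.3 49.2] tcp z 30.7 tool axes in plate: [[0.003, 1.0, -0.002], [1.0, -0.003, -0.0], [-0.0, -0.002, -1.0]] F plate [-1.1 -9.   2.5] T [-1.98 -0.09  0.04] w 0.002
```

```bash
python3 -m creep '[{"translation":[0.001,0,0],"rot":[0,0,0],"jaw":0},{"translation":[0,0,0],"rot":[0,0,0],"jaw":0},{"translation":[0,0,0],"rot":[0,0,0],"jaw":0}]'
python3 st.py
python3 - <<'E'
from cell import optics
import cv2
im=optics.get_image("wrist"); cv2.imwrite("pics/w9.png",cv2.resize(im[50:260,230:450,::-1],None,fx=3.5,fy=2.8,interpolation=cv2.INTER_CUBIC))
E
```

```text
clock: 13.1
position: [0.6195, 0.107, 0.0308]
ee_rot: [2.018, 2.405, -0.003]
force: [0.5, -8.1, 2.8]
width: 0.002
t 13.1 plate xy mm [36.2 49.2] tcp z 30.8 tool axes in plate: [[0.003, 1.0, -0.003], [1.0, -0.003, -0.0], [-0.0, -0.003, -1.0]] F plate [-0.9 -8.   2.8] T [-1.92 -0.1   0.04] w 0.002
```

View pics/w9.png

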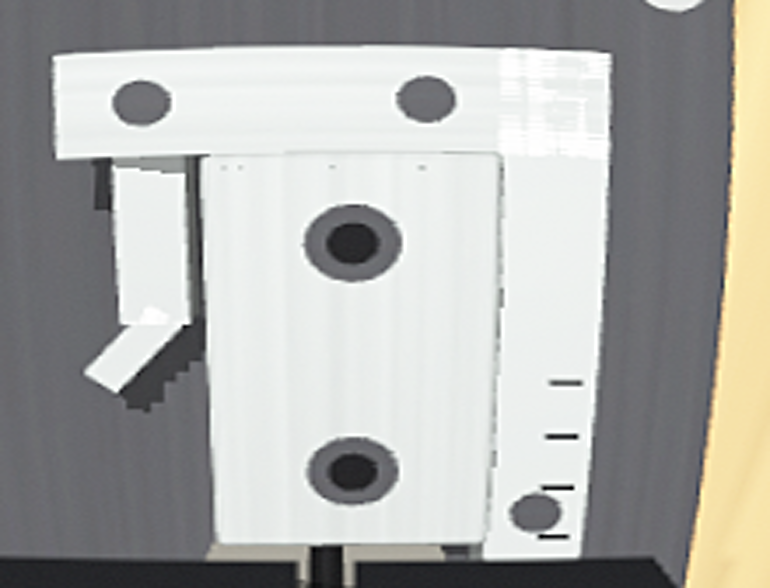

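The spacer sits against the stop (crop row 155) and the rail (crop column 495), and the push levelled off at about 8 N. I'll back off, raise, and check.

```bash
python3 -m creep '[{"translation":[-0.002,0,0],"rot":[0,0,0],"jaw":0},{"translation":[-0.006,0,0],"rot":[0,0,0],"jaw":0},{"translation":[-0.012,0,0],"rot":[0,0,0],"jaw":0},{"translation":[-0.012,0,-0.002],"rot":[0,0,0],"jaw":0},{"translation":[0,0,-0.015],"rot":[0,0,0],"jaw":0},{"translation":[0,0,-0.025],"rot":[0,0,0],"jaw":0},{"translation":[0,0,-0.030],"rot":[0,0,0],"jaw":0},{"translation":[0,0,-0.030],"rot":[0,0,0],"jaw":0},{"translation":[0,0,-0.015],"rot":[0,0,0],"jaw":0},{"translation":[0,0,0],"rot":[0,0,0],"jaw":0},{"translation":[0,0,0],"rot":[0,0,0],"jaw":0}]'
python3 st.py
python3 - <<'E'
from cell import optics
import cv2
im=optics.get_image("wrist"); cv2.imwrite("pics/w10.png",cv2.resize(im[60:260,240:440,::-1],None,fx=3,fy=3,interpolation=cv2.INTER_CUBIC))
im=optics.get_image("scene"); cv2.imwrite("pics/s10.png",cv2.resize(im[140:270,220:400,::-1],None,fx=4.4,fy=4.4,interpolation=cv2.INTER_CUBIC))
E
```

```text
clock: 14.07
position: [0.6255, 0.0773, 0.1487]
ee_rot: [2.017, 2.407, 0.003]
force: [-0.1, -0.2, -0.1]
width: 0.004
t 14.07 plate xy mm [36.8 18.8] tcp z 148.7 tool axes in plate: [[0.003, 1.0, -0.0], [1.0, -0.003, 0.002], [0.002, -0.0, -1.0]] F plate [-0.1 -0.2 -0.1] T [-0.07  0.04 -0.01] w 0.004
```

View pics/w10.png

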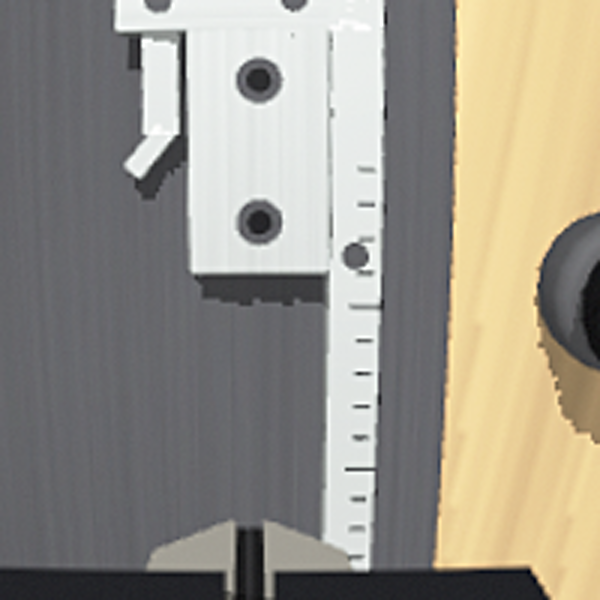

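View pics/s10.png

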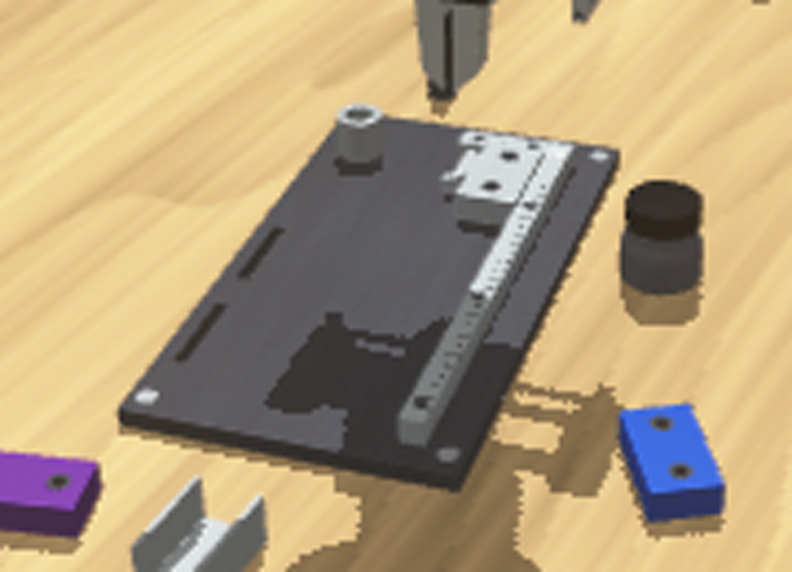

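```bash
python3 - <<'E'
from h import *
from cell import optics
w=optics.camera_info("wrist")
cr=lambda a: crop(a,240,60,3)
S,r=fit([(w,1,cr([(187,32),(330,31),(328,272),(191,272)]))],[SP],[.63,.14,.18]); print(S.round(4),r.round(1))
pts=cr([(115,31),(180,132)]); rail=cr([(328,300),(326,400),(325,500)])
def f(p):
    a=(proj(w,pose(p,[[0,.13,.028],[.017,.1,.024]]),1)-pts).ravel()
    e=proj(w,pose(p,[[.06,y,.028] for y in np.linspace(-.1,.1,400)]),1)
    return np.r_[a,[np.interp(v,e[::-1,1],e[::-1,0])-u for u,v in rail]]
q=least_squares(f,[.593,.052,.178]);print(q.x.round(4),q.fun.round(1))
print("nest-frame mm",((rel(q.x,S)-[.04,.095])*1e3).round(1),"ang",S[2]-q.x[2])
P=np.array([0.5926,0.0522,0.1784]); print("vs first fit",((rel(P,S)-[.04,.095])*1e3).round(1),S[2]-P[2])
E
```

```text
[0.6132 0.1529 0.1818] [-0.5 -1.3  0.5 -1.1  0.8  1.2 -0.8  1.4]
[0.5908 0.0527 0.1796] [ 0.3 -0.3 -0.6  0.3  0.2  0.3 -0.2]
nest-frame mm [-0.1 -0.5] ang 0.0022349253687932724
vs first fit [-1.8  0.4] 0.003413003201577086
```

```bash
python3 -c "
from cell import arm
print(arm.sign_off()); s=arm.observe(); print(s['clock'],s['force'])"
```

```text
the job is handed in; nothing more can be done
None
the job is handed in; nothing more can be done
```

I pushed the spacer flat onto the rail and slid it along into the corner nest until it met the end stop. I then backed off, raised the gripper clear and handed the job in at about 14 s.

- **Onto the rail:** I pushed with the two fingertips 30 mm apart. Contact levelled at about 10 N, with the spacer's centre about 223 mm short of home.
- **Along the rail:** I pushed on the spacer's -y end with the closed fingertips. It stayed flush in every picture and met the stop at about 9 N.
- **Final position:** the last wrist view puts the spacer at about (-0.1, -0.5) mm from home, turned 0.002 rad.
- **Disagreement between fits:** measured against my first plate fit, it reads (-1.8, +0.4) mm instead, which still passes. The corner fit left up to 1.4 px of error, because the spacer's far edge is hard to tell from the white stop.
- **Other parts:** the bushing, jar and offcut look untouched. The gripper hides the bolt in the final view, so I couldn't check it there, but the arm never went near it.

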